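# Make up two gift sets

## Task

Make up the two gift sets: the pale wood tray gets the burgundy ring box and the balm pot with the red band, the white tray gets the navy ring box and the tea light. In each tray the ring box stands on the grey felt pad and the other gift on the bare floor, each upright, flat and in the middle of its cell. Leave the blue-banded pot and the gold cuff where they are.

Things in the scene. Friction and masses are not known exactly. Their poses are not given: they have to be found in the camera images.
- oak_tray_felt (a point): Middle of the grey felt pad (upper face, 4.5 mm above the table) in the pale wood gift tray, a shallow fixed tray of 181 x 102 mm with a cross wall; walls 5 mm thick, tops 10 mm above the table. The felt cell is 74 mm along the tray's length (x) by 92 mm across (y). z up, x along the tray from the felt cell toward the bare cell. The tray's centre is at x = +48.5 mm.
- oak_tray_bare (a point): Middle of the bare (unlined) cell of the pale wood gift tray, on its floor, 3 mm above the table. The cell is 92 x 92 mm inside; the walls round it stand 7 mm above its floor. Axes as for this tray's felt point, from which it lies 88 mm along +x.
- white_tray_felt (a point): Middle of the grey felt pad (upper face, 4.5 mm above the table) in the white gift tray, a shallow fixed tray of 181 x 102 mm with a cross wall; walls 5 mm thick, tops 10 mm above the table. The felt cell is 74 mm along the tray's length (x) by 92 mm across (y). z up, x along the tray from the felt cell toward the bare cell. The tray's centre is at x = +48.5 mm.
- white_tray_bare (a point): Middle of the bare (unlined) cell of the white gift tray, on its floor, 3 mm above the table. The cell is 92 x 92 mm inside; the walls round it stand 7 mm above its floor. Axes as for this tray's felt point, from which it lies 88 mm along +x.
- burgundy_box: Closed ring box in dark red (burgundy) velvet with a thin gold band, 50 x 50 x 42 mm high, loose, about 60 g. Origin: centre of its underside; z up. x and y square to its sides.
- navy_box: Closed ring box in dark blue (navy) velvet with a thin gold band, 50 x 50 x 42 mm high, loose, about 60 g. Origin: centre of its underside; z up. x and y square to its sides.
- red_pot: Round closed balm pot with a white lid and a red band round its side, 68 mm across, 43 mm high, loose, about 0.1 kg; the lid is fixed. Origin: centre of its underside; z up. 
- tea_candle: Small tea light in a silvery cup, 38 mm across, 16 mm high, loose, about 15 g. Origin: centre of its underside; z up. 
- gold_cuff: Open bracelet (cuff) in gold metal, 48 x 60 x 14 mm high, lying flat, loose, about 35 g; not part of the kits. Origin: centre of its underside; z up. 
- blue_pot: Round closed balm pot with a pale blue top to its lid and a blue band round its side, 66 mm across, 30 mm high, loose, about 70 g; not part of the kits. Origin: centre of its underside; z up. 
Things that resemble listed ones, but are neither listed nor needed, are in the scene too. Of the things that look like the burgundy_box, take the one that is farthest to the robot's left at the start.

How it is judged:
By the outcome, as a careful person would: the job done as asked, in the order asked, and still so for the second after the job is handed in, with the robot touching nothing.
It also fails if it takes over 96 s, if anything falls off the work surface, if the arm or the gripper's body presses on something with over 40 N, if the wrist force passes 120 N, or if a joint passes its speed limit or range.

## Robot

A 6-joint arm with a two-finger parallel gripper is mounted at the origin on a cart in front of the work surface, level with it; the furniture and walls round the work are solid. World frame = base frame: x ahead of the robot, y to its left, z up, the work surface at z = 0. Lengths are in m, angles in rad, forces in N, time in s.
With the tool pointing down it reaches from about 0.325 to 1 m from the base axis. Payload 5.1 kg.
Tool frame: the origin (TCP) lies between the finger pads; the fingertips stand 11 mm ahead of it and the grasp point (between the pads) lies 8 mm behind it (bot.tip_reach is the distance from the TCP to the fingertips, in m); z points along the fingers, y is the line along which they close (so a half turn about z gives the same grasp; the last joint's range is limited). The gripper opens to 85 mm and grips with 20 to 120 N. Pads are 22 mm wide; open, the fingers measure 114 mm over their backs; the gripper's body (76 mm by 85 mm) begins 54 mm behind the grasp point. The pads swing forward as they close: fully open they stand 13 mm farther back than shut.
Start: joints at [-1.307, 0.124, 1.65, -0, 1.367, -0.083], TCP at [0.221, -0.611, 0.204] pointing down, gripper open.
Joint ranges: [-2.61, 2.61], [-1.02, 2.33], [0.03, 2.71], [-1.35, 4.49], [0.32, 2.68], [-2.91, 2.91]. Speed limits (rad/s): [2.57, 2.57, 3.14, 3.14, 3.14, 3.14].

## Interface

Orientations are given as a unit quaternion [w, x, y, z].
In Python, from rig import bot, optics, close_job, outline_of, spot_point gives the robot as it stands. The module is installed in compiled form; this text tells all that it offers.
- The arm moves only by the shell command python3 -m handwheel 'ROWS' [OPENING] [FORCE]. ROWS is JSON, a list that holds one entry, the list of rows, each a list of 4 numbers: the shift along the tool's x, y, z in cm, then the turn about the tool's z in rad. A call has exactly 5 rows; each row shifts and turns the commanded pose from where the row before left it, along the tool's axes as they then stand; what a row does not reach is not made up. A row lasts 1/8 s, in which the tool goes at most 62.5 mm and 10.7 degrees, less where a joint would pass 70% of its speed; a pose out of reach is approached as far as the arm can. A call with a gripper value outside its range is refused whole. OPENING is the finger opening in cm, from 0 to 8.54, set as the call begins (- or left out, the last holds). The fingers move at their own pace and stop on an object; FORCE is the grip in N (left out, the last holds). Time passes only in rows, so rows that do not move let the fingers close, or fill a call up. It gives the time, the measured TCP pose, the force, the opening and the grip force at its end, in the units of the state.
- bot.sense(): the state, without advancing time (a new reading comes with each control period).
- optics.get_image(name): name is "scene" or "side" or "wrist"; returns (picture, depth): 420x560x3 uint8, blue, green, red; 420x560 float32, m along the optical axis (not along the pixel's ray), 0 where there is no reading.
- optics.camera_params(name): a dict with "camera_matrix" (3x3 intrinsics, pixels), "R" (3x3) and "t" (3): a world point X has camera coordinates R X + t. Camera axes: x right, y down, z forward; pixel columns grow to the right and rows downward; lengths in m; the calibration is good to about 2 mm. The wrist camera is an equidistant fisheye: a pixel r from the principal point sees the ray r / f radians off the axis. A picture is of the moment at which its call begins: read the wrist's pose just before it. camera_params takes no time and is no camera call; for the wrist camera it gives the pose at the moment of the call.
- close_job(): hands the job in; it is judged then, once.
Trained networks look in the newest picture that a camera, given by its name, has taken for a name from the list of things; names that differ only in an ending like _2 or _b are one class to them, and where a whole thing is asked for, a point or a joint stands for the part that bears it (a point fixed in the world has none). Each returns a list of dicts, best first, with "conf" (0 to 1); they miss things now and then, are a little off and sometimes report something else, mostly with a low value. They report only what shows in the picture. A call takes as long as a camera call. They do not tell look-alikes from the thing itself.
- outline_of(target, camera): "region" (420x560 bool, what is visible of it).
- spot_point(target, camera): "point" ([x, y, z] in m, in world coordinates, good to about 4 mm: a listed point, or the origin of a listed thing).
The state is a dict: "t": time; "joint_pos": joint angles; "joint_vel": joint speeds; "joint_efforts": joint torques, N m; "tcp_pos": TCP position; "tool_rot": TCP orientation; "force": force on the tool from outside, world axes, zero at the start; "torque": the same for the moment, N m; "grip_width": finger opening in m; "gripper_force": force on a finger pad.
Only numpy, scipy, OpenCV 4.12 (cv2) and the standard library are available. Lean on these libraries where they do the work, as an engineer would, in place of code of your own. Each camera call takes 0.05 s, during which the arm holds its last target. There are 200 camera calls.

## Working session

There is one attempt and no reset: what is moved stays moved. The work goes in short steps, Python scripts to look and compute and a shell command to move; the robot and the scene stay as the last step left them, time stands still between calls to the robot, and variables do not carry over. Pictures are saved under pics/ and viewed, at most 14 in all, crops included, and the job is handed in when it is done.

```bash
mkdir -p pics; python3 - <<'E'
from rig import bot, optics, spot_point
import cv2
for c in ("scene","side"):
    im,d=optics.get_image(c); cv2.imwrite(f"pics/{c}0.png",im)
    for n in ("oak_tray_felt","white_tray_felt","oak_tray_bare","white_tray_bare","burgundy_box","navy_box","red_pot","tea_candle","gold_cuff","blue_pot"):
        print(c,n,[([round(float(v),3) for v in r["point"]],round(float(r["conf"]),2)) for r in spot_point(n,c)])
s=bot.sense();print(s["t"],s["tcp_pos"],s["tool_rot"],s["grip_width"],bot.tip_reach)
E
```

```text
scene oak_tray_felt [([0.423, 0.083, 0.01], 0.76)]
scene white_tray_felt [([0.505, -0.371, 0.006], 0.72)]
scene oak_tray_bare [([0.505, 0.059, 0.004], 0.65)]
scene white_tray_bare [([0.416, -0.382, 0.005], 0.92)]
scene burgundy_box [([0.493, -0.521, -0.0], 0.59), ([0.531, -0.081, -0.001], 0.58)]
scene navy_box [([0.537, -0.198, 0.001], 0.76)]
scene red_pot [([0.418, -0.201, 0.002], 0.94)]
scene tea_candle [([0.411, -0.385, 0.007], 0.73), ([0.625, -0.306, -0.001], 0.61), ([0.505, -0.371, 0.006], 0.34), ([0.417, -0.204, -0.0], 0.34)]
scene gold_cuff [([0.621, 0.1, 0.003], 0.79)]
scene blue_pot [([0.415, -0.097, -0.003], 0.79)]
side oak_tray_felt [([0.422, 0.083, 0.007], 0.57), ([0.617, 0.097, -0.002], 0.18)]
side white_tray_felt [([0.504, -0.368, 0.007], 0.9)]
side oak_tray_bare []
side white_tray_bare [([0.415, -0.383, 0.006], 0.83)]
side burgundy_box [([0.495, -0.527, -0.001], 0.85)]
side navy_box [([0.537, -0.194, -0.0], 0.86)]
side red_pot []
side tea_candle [([0.619, -0.308, -0.004], 0.46)]
side gold_cuff [([0.62, 0.099, -0.004], 0.46)]
side blue_pot []
1.1 [ 0.22090606 -0.61129014  0.20380841] [-1.91416020e-05  9.85003310e-01  1.72535443e-01 -7.71989344e-07] 0.08523767279324744 0.011
```

View pics/scene0.png

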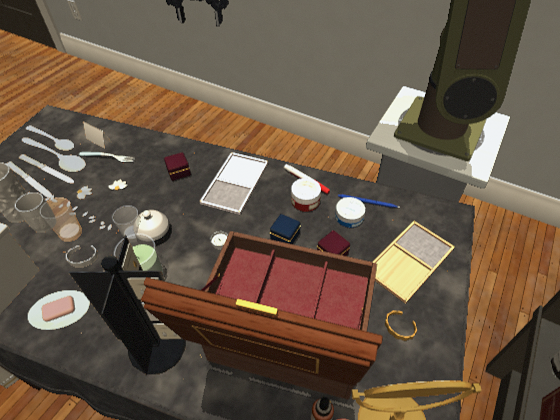

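View pics/side0.png

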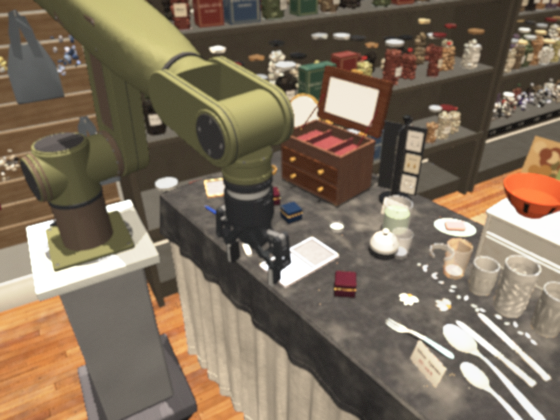

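```bash
cat > h.py <<'E'
import numpy as np, cv2
from rig import bot, optics, outline_of, spot_point
def cloud(c):
    im,d=optics.get_image(c); p=optics.camera_params(c); K=p["camera_matrix"]
    v,u=np.mgrid[:d.shape[0],:d.shape[1]]
    x=np.stack([(u-K[0,2])/K[0,0]*d,(v-K[1,2])/K[1,1]*d,d],-1)
    return im,d,(x-p["t"])@p["R"]
def tool():
    s=bot.sense(); w,x,y,z=s["tool_rot"]
    yaw=np.arctan2(2*(x*y+w*z),1-2*(y*y+z*z))
    return s,np.array(s["tcp_pos"]),yaw   # yaw: heading of tool x in world; tool y is at yaw-90deg
def go(x,y,z,yaw=None):
    s,p,a=tool(); d=np.array([x,y,z])-p; c,n=np.cos(a),np.sin(a)
    sh=np.array([c*d[0]+n*d[1], n*d[0]-c*d[1], -d[2]])*100
    t=0 if yaw is None else -((yaw-a+np.pi/2)%np.pi-np.pi/2)
    print("t %.1f tcp %s yaw %.3f -> shift cm %s turn %.3f j6 %.2f"%(s["t"],np.round(p,4),a,np.round(sh,2),t,s["joint_pos"][5]))
E
python3 - <<'E'
from h import *
H=np.full((400,600),-1.0)
for c in ("scene","side"):
    im,d,X=cloud(c)
    if c=="scene":
        for n in ("burgundy_box","navy_box","oak_tray_felt","white_tray_felt","red_pot","blue_pot","tea_candle"):
            for r in outline_of(n,c)[:3]:
                m=r["region"]&(d>0); P=X[m]; 
                if len(P)<15: continue
                zt=np.percentile(P[:,2],90); T=P[P[:,2]>zt-.008]
                q=cv2.minAreaRect((T[:,:2]*1000).astype(np.float32))
                print(n,round(r["conf"],2),len(P),"top",round(zt,3),"rect mm",np.round(q[0],0),np.round(q[1],0),round(q[2],1))
    ok=(d>0); P=X[ok]
    i=((P[:,0]-.3)*1000).astype(int); j=((.25-P[:,1])*1000/1.5).astype(int)
    k=(i>=0)&(i<400)&(j>=0)&(j<600)
    np.maximum.at(H,(399-i[k],j[k]),P[k,2])
H[H<-.02]=-.02
H=cv2.dilate(H,np.ones((3,3)))
q=np.clip((H+.02)/.32*255,0,255).astype(np.uint8)
cv2.imwrite("pics/h0.png",cv2.applyColorMap(q,cv2.COLORMAP_TURBO))
for x in np.arange(.5,.72,.02): print(round(x,2),[int(1000*H[399-int((x-.3)*1000),int((.25-y)*1000/1.5)]) for y in np.arange(.06,-.32,-.03)])
E
```

```text
burgundy_box 0.9 546 top 0.041 rect mm [ 495. -519.] [51. 49.] 53.5
burgundy_box 0.58 548 top 0.042 rect mm [576. -82.] [ 59. 145.] 88.6
oak_tray_felt 0.65 3591 top 0.009 rect mm [503.  57.] [102. 257.] 74.6
white_tray_felt 0.68 2439 top 0.009 rect mm [ 454. -378.] [191. 108.] 10.2
red_pot 0.8 797 top 0.044 rect mm [ 427. -197.] [62. 66.] 75.8
tea_candle 0.7 239 top 0.014 rect mm [ 665. -266.] [157.  35.] 42.0
0.5 [3, 5, -1, 0, -20, -20, 0, 2, -2, -20, 0, 0, 0]
0.52 [4, 3, -20, -20, 42, 41, -1, 1, 39, 41, 1, 2, 0]
0.54 [2, 4, -20, -20, 41, 43, -20, 1, 41, 39, -1, 0, 0]
0.56 [9, 0, -20, -20, -20, -20, -20, -20, 42, 40, 0, 0, -3]
0.58 [0, 0, -20, -20, -20, -2, -20, -20, -20, 0, -20, -5, 1]
0.6 [2, -3, -20, -1, -2, -20, -7, -20, -20, -3, -3, -20, -20]
0.62 [0, -20, -20, -20, -20, -4, -20, -1, -20, -3, -1, -4, 6]
0.64 [0, 171, 173, 171, 151, -20, -1, -20, -20, -20, -4, -1, 13]
0.66 [-20, 173, 139, 137, 137, 172, 160, -1, -1, -3, -2, -5, 0]
0.68 [-20, 166, 139, 138, 137, 137, 137, 172, 172, 169, -20, -3, 2]
0.7 [0, -3, 1, -20, 1, 0, -3, -4, -5, -20, -20, -20, -20]
```

View pics/h0.png

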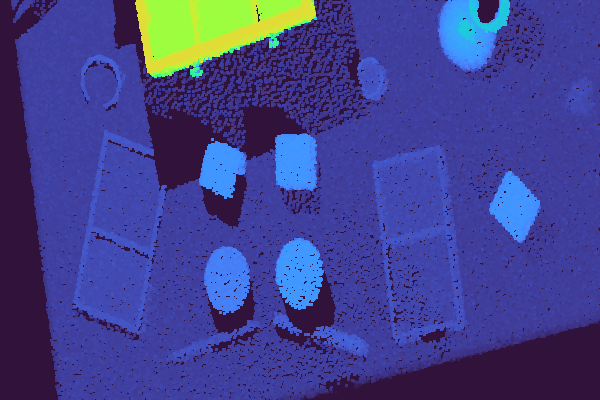

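```bash
cat > fit.py <<'E'
from h import *
def fit(P,x,y,r,z0,z1):
    k=(np.hypot(P[:,0]-x,P[:,1]-y)<r)&(P[:,2]>z0)&(P[:,2]<z1); T=P[k]
    q=cv2.minAreaRect((T[:,:2]*1000).astype(np.float32)); return len(T),np.round(q[0],1),np.round(q[1],1),round(q[2],1),np.round(np.median(T,0),4)
if __name__=="__main__":
    for c in ("scene","side"):
        im,d,X=cloud(c); P=X[d>0]
        for n,a in dict(burg=(.53,-.082,.05,.036,.048),navy=(.537,-.197,.05,.036,.048),red=(.425,-.2,.05,.036,.05),blue=(.415,-.097,.05,.025,.036),tea=(.622,-.307,.035,.009,.02),oak=(.468,.07,.12,.006,.012),white=(.456,-.378,.12,.006,.012)).items():
            try: print(c,n,*fit(P,*a))
            except Exception as e: print(c,n,"-")
E
python3 fit.py
```

```text
scene burg 467 [531.3 -80.7] [49.2 49.6] 72.3 [ 0.5322 -0.081   0.0407]
scene navy 439 [ 539.7 -190.4] [51.  49.6] 88.1 [ 0.5421 -0.189   0.0406]
scene red 542 [ 426.5 -200.1] [67.5 65.8] 28.4 [ 0.4294 -0.1981  0.0421]
scene blue 531 [420.1 -91.7] [64.8 62.1] 21.6 [ 0.4217 -0.0906  0.0301]
scene tea 82 [ 623.1 -307.2] [38.6 30.7] 14.1 [ 0.622  -0.3097  0.011 ]
scene oak 787 [467.4  66.8] [102.6 184.1] 74.7 [0.4572 0.0792 0.009 ]
scene white 539 [ 462.5 -408.3] [184.3 169.7] 9.6 [ 0.4681 -0.3718  0.0086]
side burg 40 [544.2 -94.7] [46.2 15.3] 61.6 [ 0.5428 -0.0949  0.0378]
side navy 134 [ 536.2 -198.8] [49.  47.4] 87.0 [ 0.5356 -0.1985  0.0383]
side red 0 [0. 0.] [0. 0.] 0.0 [nan nan nan]
side blue 0 [0. 0.] [0. 0.] 0.0 [nan nan nan]
side tea 35 [ 620.3 -310.5] [40.4 33.7] 55.2 [ 0.6194 -0.315   0.0105]
side oak 37 [403.7  76. ] [110.3  56.7] 69.0 [0.3865 0.0742 0.007 ]
side white 209 [ 453.7 -382.1] [181.8 103.5] 10.2 [ 0.4659 -0.3952  0.0072]
  return _methods._mean(a, axis=axis, dtype=dtype,
  ret = um.true_divide(
```

```bash
python3 -c "
from h import *
go(.525,-.081,.2,np.radians(-17.7))"
```

```text
t 1.6 tcp [ 0.2209 -0.6113  0.2038] yaw 0.347 -> shift cm [ 46.63 -39.54   0.38] turn 0.656 j6 -0.08
```

```bash
python3 -m handwheel '[[[4.66,-3.95,0,0],[4.66,-3.95,0,0],[4.66,-3.95,0,0],[4.66,-3.95,0,0],[4.66,-3.95,0,0]]]' 8.54 40; python3 -m handwheel '[[[4.66,-3.95,0,0],[4.66,-3.95,0,0],[4.66,-3.95,0,0],[4.66,-3.95,0,0],[4.66,-3.95,0,0]]]'; python3 -m handwheel '[[[0,0,0,0.131],[0,0,0,0.131],[0,0,0,0.131],[0,0,0,0.131],[0,0,0,0.131]]]'
cat > wl.py <<'E'
from h import *
from scipy.spatial.transform import Rotation
def wcloud():
    p=optics.camera_params("wrist"); K=p["camera_matrix"]; im,d=optics.get_image("wrist")
    v,u=np.mgrid[:d.shape[0],:d.shape[1]]
    a=(u-K[0,2])/K[0,0]; b=(v-K[1,2])/K[1,1]; th=np.hypot(a,b); t=np.tan(np.minimum(th,1.5))/np.maximum(th,1e-9)
    x=np.stack([a*t*d,b*t*d,d],-1)
    return im,d,(x-p["t"])@p["R"],p
E
python3 - <<'E'
from wl import *
from fit import fit
im,d,X,p=wcloud(); cv2.imwrite("pics/w0.png",im)
print("cam",-p["R"].T@p["t"])
P=X[(d>0)]
for n,a in dict(burg=(.53,-.082,.05,.036,.048),navy=(.537,-.197,.05,.036,.048),red=(.425,-.2,.05,.036,.05),blue=(.415,-.097,.05,.025,.036)).items():
    try: print(n,*fit(P,*a))
    except Exception as e: print(n,"-",e)
for n in ("burgundy_box","navy_box","red_pot"): print(n,[(np.round(r["point"],4),round(r["conf"],2)) for r in spot_point(n,"wrist")])
go(.531,-.081,.2,np.radians(-17.7))
E
```

```text
t: 2.28
tcp_pos: [0.3736, -0.3447, 0.2041]
tool_rot: [0.0, 0.985, 0.172, 0.0]
force: [1.3, 0.1, 0.0]
grip_width: 0.0854
gripper_force: 0.0
t: 2.9
tcp_pos: [0.5257, -0.0795, 0.2043]
tool_rot: [0.0, 0.985, 0.173, 0.001]
force: [0.5, -0.3, 0.5]
grip_width: 0.0855
gripper_force: 0.0
t: 3.52
tcp_pos: [0.5249, -0.0814, 0.2039]
tool_rot: [0.0, 0.988, -0.156, 0.0]
force: [0.5, 0.9, -0.6]
grip_width: 0.0855
gripper_force: 0.0
cam [ 0.60142363 -0.10535745  0.37407482]
burg 2114 [529.3 -82.1] [49.5 49.2] 72.2 [ 0.5303 -0.0822  0.0413]
navy 2042 [ 537.8 -191.2] [50.4 50.4] 0.7 [ 0.539  -0.1899  0.0413]
red 2305 [ 424.4 -201.4] [67.8 66.6] 29.5 [ 0.4271 -0.1995  0.0429]
blue 2052 [418.1 -92.3] [63.9 63.7] 75.8 [ 0.4203 -0.0924  0.0306]
burgundy_box [(array([ 0.5325, -0.0854,  0.0006]), 0.81)]
navy_box [(array([ 0.5405, -0.1909,  0.0021]), 0.93)]
red_pot [(array([ 0.4207, -0.2045,  0.0019]), 0.6)]
t 3.7 tcp [ 0.5249 -0.0814  0.2039] yaw -0.306 -> shift cm [ 0.57 -0.23  0.39] turn 0.003 j6 1.62
```

```bash
python3 -m handwheel '[[[0.5,-0.1,5,0],[0,0,5,0],[0,0,4.2,0],[0,0,3,0],[0,0,1,0]]]'; python3 -m handwheel '[[[0,0,0,0],[0,0,0,0],[0,0,0,0],[0,0,0,0],[0,0,0,0]]]' 4 40;python3 -m handwheel '[[[0,0,0,0],[0,0,0,0],[0,0,-1,0],[0,0,-3,0],[0,0,-4,0]]]'; python3 -c "
from h import *
go(.420,.080,.09,np.radians(-15.3))"
```

```text
t: 4.35
tcp_pos: [0.5283, -0.0816, 0.0196]
tool_rot: [-0.0, 0.988, -0.153, -0.002]
force: [0.6, 0.2, -0.3]
grip_width: 0.0854
gripper_force: 0.0
t: 4.97
tcp_pos: [0.5302, -0.082, 0.0222]
tool_rot: [0.0, 0.988, -0.153, 0.0]
force: [-1.2, -0.5, -0.0]
grip_width: 0.0399
gripper_force: 0.0
t: 5.6
tcp_pos: [0.5291, -0.0818, 0.1022]
tool_rot: [-0.0, 0.988, -0.154, -0.001]
force: [0.5, 0.2, -0.3]
grip_width: 0.04
gripper_force: 0.0
t 5.6 tcp [ 0.5291 -0.0818  0.1022] yaw -0.308 -> shift cm [-15.3  -12.1    1.22] turn -0.041 j6 1.63
```

```bash
python3 - <<'E'
from wl import *
from fit import fit
im,d,X,p=wcloud(); cv2.imwrite("pics/w1.png",im)
P=X[(d>0)]
print(fit(P,.53,-.082,.05,.03,.06))
im,d,X=cloud("scene"); cv2.imwrite("pics/s1.png",cv2.resize(im[180:330,220:470],None,fx=3,fy=3)); print(fit(X[d>0],.53,-.082,.05,.03,.06))
E
```

```text
(4071, array([529.7, -81.8]), array([49.5, 50.1]), 72.2, array([ 0.5322, -0.0825,  0.0413]))
(496, array([531.9, -80.4]), array([50.2, 50.6]), 71.5, array([ 0.5331, -0.0809,  0.0406]))
```

View pics/w1.png

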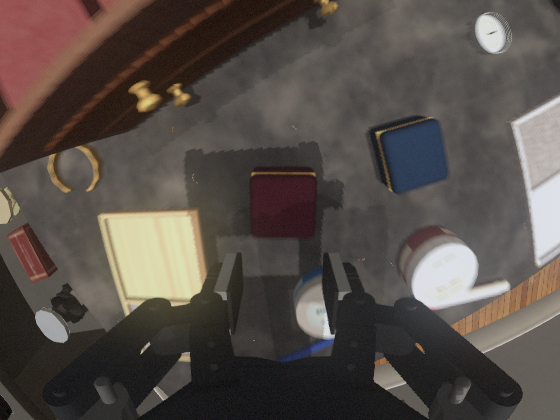

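```bash
python3 - <<'E'
from wl import *
s,t,a=tool(); im,d,X,p=wcloud(); K=p["camera_matrix"]
print(s["joint_pos"],s["grip_width"],s["tcp_pos"],-p["R"].T@p["t"])
def px(w):
    c=p["R"]@w+p["t"]; r=np.hypot(c[0],c[1]); th=np.arctan2(r,c[2]); return K[0,2]+K[0,0]*th*c[0]/r,K[1,2]+K[1,1]*th*c[1]/r
for dz in (.0,.01,-.01,-.08): print(dz,px(t-np.array([0,0,dz])))
print("burg",px(np.array([.53,-.082,.042])))
for q in [(255,235),(260,330),(290,228),(290,345)]: print(q,X[q],d[q])
E
```

```text
[-2.53539144e-01 -4.54717536e-02  1.99135630e+00  3.82921897e-05
  1.18519722e+00  1.62535485e+00] 0.040526571915086844 [ 0.53382322 -0.08294049  0.10808494] [ 0.60874061 -0.10615999  0.27909132]
0.0 (np.float64(283.088721885913), np.float64(242.8530990248246))
0.01 (np.float64(283.04800969093327), np.float64(235.9802705091028))
-0.01 (np.float64(283.13331127016727), np.float64(250.42350762954953))
-0.08 (np.float64(283.6093239289298), np.float64(334.32827842795126))
burg (np.float64(283.2052245949374), np.float64(211.7372652197362))
(255, 235) [ 0.55054573 -0.06471181  0.14472599] 0.14869264
(260, 330) [ 0.53726142 -0.1061253   0.14945771] 0.14421745
(290, 228) [ 0.5491493  -0.06516636  0.17289472] 0.122223035
(290, 345) [ 0.53573649 -0.10854565  0.17358066] 0.121457644
```

```bash
python3 - <<'E'
from wl import *
for i in range(2):
    s,t,a=tool(); im,d,X,p=wcloud()
    P=X[(d>0)]; k=(np.abs(P[:,0]-.53)<.06)&(np.abs(P[:,1]+.082)<.06)&(P[:,2]>.06)&(P[:,2]<.3)
    Q=P[k]; R=np.array([[np.cos(a),np.sin(a)],[np.sin(a),-np.cos(a)]]); T=(Q[:,:2]-t[:2])@R.T
    lo=Q[:,2]<np.percentile(Q[:,2],15)
    print("tcp",t,"lowest",np.round(np.percentile(Q[:,2],[0,1,5,20]),4),"xy tool of low",np.round(T[lo].min(0),3),np.round(T[lo].max(0),3),s["grip_width"])
for c in ("scene","side"):
    im,d,X=cloud(c); P=X[d>0]; k=(np.abs(P[:,0]-.53)<.07)&(np.abs(P[:,1]+.082)<.06)&(P[:,2]>.055)&(P[:,2]<.3); print(c,k.sum(),np.round(np.percentile(P[k,2],[0,1,5,20]),4)); cv2.imwrite(f"pics/{c}2.png",im)
E
```

```text
tcp [ 0.53231133 -0.08257504  0.10554346] lowest [0.1341 0.1442 0.1628 0.1903] xy tool of low [-0.013 -0.054] [0.013 0.053] 0.04002717720026244
tcp [ 0.53083964 -0.08222007  0.10341333] lowest [0.1313 0.142  0.1606 0.1882] xy tool of low [-0.013 -0.054] [0.014 0.053] 0.039932312840285075
scene 2645 [0.1301 0.1367 0.1511 0.1869]
side 877 [0.1268 0.1294 0.1413 0.1885]
```

View pics/scene2.png

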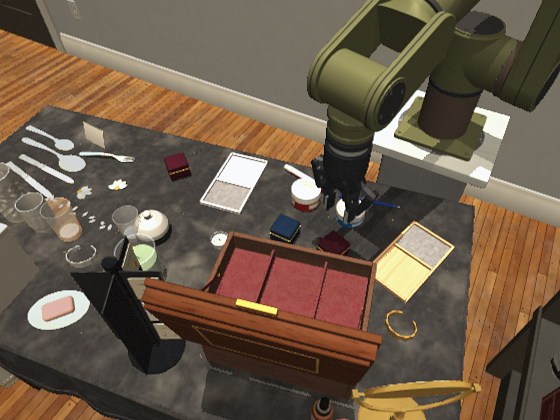

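```bash
python3 -m handwheel '[[[0,0,0,0],[0,0,0,0],[0,0,0,0],[0,0,3,0],[0,0,4,0]]]' 8.54; python3 -m handwheel '[[[0,0,2,0],[0,0,1.5,0],[0,0,1.2,0],[0,0,0,0],[0,0,0,0]]]';  python3 -m handwheel '[[[0,0,0,0],[0,0,0,0],[0,0,0,0],[0,0,0,0],[0,0,0,0]]]' 4.3 40;
```

```text
t: 6.58
tcp_pos: [0.5315, -0.0824, 0.0325]
tool_rot: [0.0, 0.988, -0.153, 0.002]
force: [-0.3, -0.2, -0.6]
grip_width: 0.0853
gripper_force: 0.0
t: 7.2
tcp_pos: [0.5307, -0.0822, -0.0144]
tool_rot: [0.0, 0.988, -0.154, 0.001]
force: [-0.6, -0.1, 0.3]
grip_width: 0.0857
gripper_force: 0.0
t: 7.82
tcp_pos: [0.5307, -0.0822, -0.0144]
tool_rot: [0.0, 0.988, -0.154, 0.001]
force: [-0.3, -0.6, 4.6]
grip_width: 0.0495
gripper_force: 43.5
```

```bash
python3 -m handwheel '[[[0,0,-2,0],[0,0,-3,0],[0,0,-4,0],[-3,-2.4,0,0],[-4,-3.1,0,0]]]'; python3 -m handwheel '[[[-4,-3.1,0,0],[-3,-2.4,0,0],[-1.45,-1.1,0,-0.04],[0,0,0,0],[0,0,0,0]]]'
cat > wt.py <<'E'
from wl import *
from fit import fit
import sys
cx,cy=map(float,sys.argv[1:3]); im,d,X,p=wcloud(); P=X[d>0]
cv2.imwrite("pics/%s.png"%sys.argv[3],im)
for n in sys.argv[4:]: print(n,[(np.round(r["point"],4),round(r["conf"],2)) for r in spot_point(n,"wrist")])
print("tray walls",*fit(P,cx,cy,.115,.0065,.0125))
im,d,X=cloud("scene"); print("scene",*fit(X[d>0],cx,cy,.11,.0065,.0125))
E
python3 wt.py .467 .067 w3 oak_tray_felt oak_tray_bare; python3 -c "
from h import *
go(.420,.080,.09,np.radians(-15.3))"
```

```text
t: 8.45
tcp_pos: [0.4796, -0.0081, 0.075]
tool_rot: [-0.0, 0.988, -0.154, 0.0]
force: [-0.1, 0.8, -2.0]
grip_width: 0.0496
gripper_force: 42.8
t: 9.07
tcp_pos: [0.4201, 0.0796, 0.0749]
tool_rot: [0.0, 0.991, -0.134, 0.0]
force: [0.6, 0.1, -0.6]
grip_width: 0.0489
gripper_force: 42.8
oak_tray_felt [(array([0.4198, 0.0794, 0.0056]), 0.58)]
oak_tray_bare [(array([0.5039, 0.0537, 0.0039]), 0.96)]
tray walls 4860 [467.5  65.8] [102.9 179.3] 74.5 [0.4783 0.0537 0.0098]
scene 702 [467.3  66.9] [102.4 183.3] 74.8 [0.4605 0.0787 0.0092]
t 9.3 tcp [0.42   0.0795 0.0749] yaw -0.269 -> shift cm [-0.01 -0.05 -1.51] turn -0.002 j6 1.90
```

View pics/w3.png

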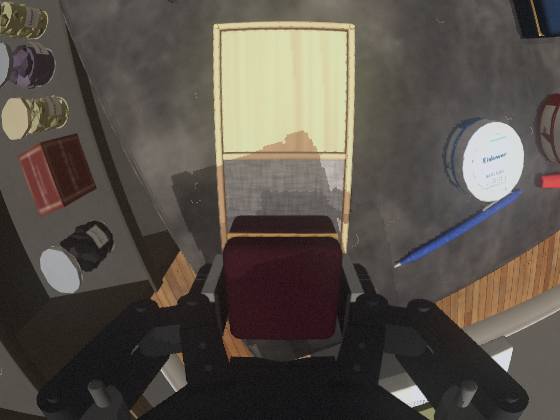

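```bash
python3 -m handwheel '[[[0.05,0.05,3,0],[0,0,3,0],[0,0,1.5,0],[0,0,0.6,0],[0,0,0.3,0]]]'; python3 -m handwheel '[[[0,0,0,0],[0,0,0,0],[0,0,0,0],[0,0,0,0],[0,0,0,0]]]'; python3 -m handwheel '[[[0,0,0,0],[0,0,0,0],[0,0,0,0],[0,0,0,0],[0,0,0,0]]]' 6.5;python3 -m handwheel '[[[0,0,-2,0],[0,0,-3,0],[0,0,-4,0],[0,0,-4,0],[0,0,0,0]]]'
python3 -c "
from h import *
go(.4255,-.201,.12)
im,d,X=cloud('scene')
from fit import fit
print(fit(X[d>0],.42,.08,.05,.038,.06))"
```

```text
t: 9.9
tcp_pos: [0.4205, 0.0795, -0.0087]
tool_rot: [-0.0, 0.991, -0.134, 0.001]
force: [-0.3, 0.2, -0.6]
grip_width: 0.0494
gripper_force: 42.8
t: 10.52
tcp_pos: [0.4199, 0.0796, -0.0091]
tool_rot: [-0.0, 0.991, -0.134, 0.0]
force: [0.9, -0.0, -0.1]
grip_width: 0.0494
gripper_force: 42.8
t: 11.15
tcp_pos: [0.4198, 0.0796, -0.0092]
tool_rot: [-0.0, 0.991, -0.134, -0.0]
force: [0.0, -0.2, 0.5]
grip_width: 0.0653
gripper_force: 0.0
t: 11.78
tcp_pos: [0.4226, 0.0797, 0.1249]
tool_rot: [-0.001, 0.991, -0.134, 0.004]
force: [-0.7, -0.8, -0.3]
grip_width: 0.0652
gripper_force: 0.0
t 11.8 tcp [0.4226 0.0797 0.1249] yaw -0.268 -> shift cm [ 7.72 26.99  0.49] turn 0.000 j6 1.90
(503, array([420.4,  81. ]), array([50.1, 52.2]), 74.4, array([0.4245, 0.0813, 0.0453]))
```

```bash
python3 -m handwheel '[[[1.57,5.4,0,0],[1.57,5.4,0,0],[1.57,5.4,0,0],[1.57,5.4,0,0],[1.57,5.4,0,0]]]' 8.54;  python3 -m handwheel '[[[0,0,0,0],[0,0,0,0],[0,0,0,0],[0,0,0,0],[0,0,0,0]]]'
python3 - <<'E'
from wl import *
from fit import fit
im,d,X,p=wcloud(); cv2.imwrite("pics/w4.png",im); P=X[d>0]
print(fit(P,.4245,-.201,.05,.038,.05)); print(fit(P,.4195,-.092,.05,.025,.036))
T=P[(np.hypot(P[:,0]-.4245,P[:,1]+.201)<.05)&(P[:,2]>.038)&(P[:,2]<.05)]
print(cv2.minEnclosingCircle((T[:,:2]*1000).astype(np.float32)))
go(.4245,-.201,-.017)
E
```

```text
t: 12.45
tcp_pos: [0.4226, -0.2028, 0.1188]
tool_rot: [-0.001, 0.991, -0.134, -0.001]
force: [0.4, 0.6, 0.5]
grip_width: 0.0851
gripper_force: 0.0
t: 13.08
tcp_pos: [0.4241, -0.2009, 0.1209]
tool_rot: [0.0, 0.991, -0.133, 0.0]
force: [-0.5, -0.7, -0.4]
grip_width: 0.0855
gripper_force: 0.0
(5166, array([ 423.8, -200.7]), array([65.4, 67.6]), 78.2, array([ 0.4258, -0.2015,  0.0429]))
(3414, array([418.2, -92.5]), array([63.8, 64.4]), 89.7, array([ 0.4197, -0.095 ,  0.0305]))
((423.85748291015625, -201.3819580078125), 33.967979431152344)
t 13.1 tcp [ 0.4241 -0.201   0.1209] yaw -0.267 -> shift cm [ 3.000e-02 -1.000e-02  1.379e+01] turn 0.000 j6 1.28
```

View pics/w4.png

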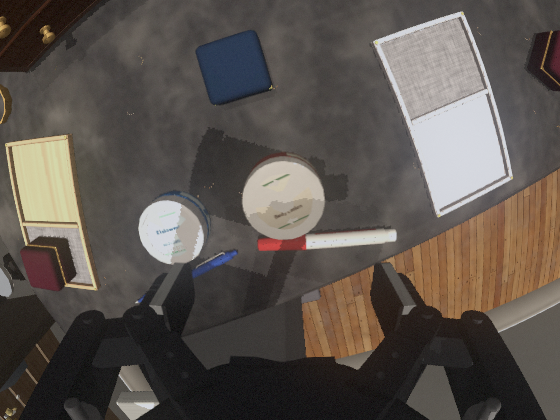

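```bash
python3 -m handwheel '[[[0,0,4,0],[0,0,4,0],[0,0,3,0],[0,0,1.8,0],[0,0,1,0]]]'; python3 -m handwheel '[[[0,0,0,0],[0,0,0,0],[0,0,0,0],[0,0,0,0],[0,0,0,0]]]' 6.2 40; python3 -m handwheel '[[[0,0,0,0],[0,0,0,0],[0,0,-2,0],[0,0,-3,0],[0,0,-4,0]]]'; python3 -c "
from h import *
go(.5052,.0553,.07,np.radians(-15.4))"
```

```text
t: 13.75
tcp_pos: [0.4235, -0.2011, -0.0181]
tool_rot: [-0.0, 0.991, -0.134, -0.001]
force: [0.7, 0.9, 0.4]
grip_width: 0.0852
gripper_force: 0.0
t: 14.38
tcp_pos: [0.4241, -0.2017, -0.0169]
tool_rot: [0.0, 0.991, -0.134, 0.0]
force: [-0.5, -0.3, -0.0]
grip_width: 0.0671
gripper_force: 45.0
t: 15.0
tcp_pos: [0.4229, -0.2009, 0.0724]
tool_rot: [-0.001, 0.991, -0.134, -0.001]
force: [0.8, -0.5, -0.6]
grip_width: 0.0673
gripper_force: 45.2
t 15.0 tcp [ 0.4229 -0.2009  0.0724] yaw -0.268 -> shift cm [  1.15 -26.89   0.24] turn 0.001 j6 1.28
```

```bash
python3 -m handwheel '[[[0.2,-4.4,0,0],[0.2,-6,0,0],[0.2,-6,0,0],[0.2,-6,0,0],[0.25,-4.5,0,0]]]';  python3 -m handwheel '[[[0,0,0,0],[0,0,0,0],[0,0,0,0],[0,0,0,0],[0,0,0,0]]]'
python3 wt.py .467 .067 w5; python3 -c "
from h import *
go(.5056,.0555,-.0137,np.radians(-15.4))"
```

```text
t: 15.62
tcp_pos: [0.5055, 0.0573, 0.0727]
tool_rot: [-0.0, 0.991, -0.133, 0.0]
force: [0.4, -0.6, -1.3]
grip_width: 0.067
gripper_force: 45.3
t: 16.25
tcp_pos: [0.5053, 0.0543, 0.0729]
tool_rot: [-0.0, 0.991, -0.134, 0.0]
force: [0.2, -0.7, -0.7]
grip_width: 0.0669
gripper_force: 45.3
tray walls 2099 [517.4  52.1] [102.4  76.2] 75.3 [0.5414 0.0413 0.0098]
scene 431 [468.1  66.6] [102.4 183. ] 74.8 [0.497  0.096  0.0093]
t 16.4 tcp [0.5053 0.0546 0.0729] yaw -0.269 -> shift cm [ 0.   -0.09  8.66] turn -0.000 j6 1.84
```

View pics/w5.png

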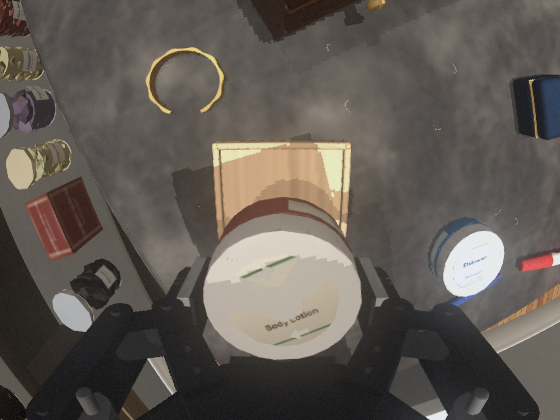

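```bash
python3 -m handwheel '[[[0,-0.1,3,0],[0,0,3,0],[0,0,1.7,0],[0,0,0.6,0],[0,0,0.35,0]]]'; python3 -m handwheel '[[[0,0,0,0],[0,0,0,0],[0,0,0,0],[0,0,0,0],[0,0,0,0]]]'; python3 -m handwheel '[[[0,0,0,0],[0,0,0,0],[0,0,0,0],[0,0,0,0],[0,0,0,0]]]' 8;python3 -m handwheel '[[[0,0,-2,0],[0,0,-3,0],[0,0,-4,0],[0,0,-4,0],[0,0,0,0]]]'
python3 -c "
from h import *
go(.5385,-.191,.12,np.radians(.7))
im,d,X=cloud('scene')
from fit import fit
print(fit(X[d>0],.505,.055,.05,.038,.06));print(fit(X[d>0],.42,.08,.05,.041,.06))"
```

```text
t: 16.98
tcp_pos: [0.5063, 0.0559, -0.0132]
tool_rot: [-0.0, 0.991, -0.134, 0.001]
force: [0.6, -0.1, -1.3]
grip_width: 0.0671
gripper_force: 45.4
t: 17.6
tcp_pos: [0.5056, 0.056, -0.0136]
tool_rot: [-0.0, 0.991, -0.134, 0.0]
force: [0.1, -0.2, -1.2]
grip_width: 0.0672
gripper_force: 45.4
t: 18.23
tcp_pos: [0.5056, 0.056, -0.0137]
tool_rot: [0.0, 0.991, -0.134, -0.0]
force: [0.7, -0.7, -0.5]
grip_width: 0.08
gripper_force: 0.0
t: 18.85
tcp_pos: [0.5086, 0.056, 0.1207]
tool_rot: [-0.001, 0.991, -0.134, 0.004]
force: [-0.5, 0.2, 0.2]
grip_width: 0.0801
gripper_force: 0.0
t 18.9 tcp [0.5086 0.056  0.1207] yaw -0.268 -> shift cm [ 9.43 23.03  0.07] turn -0.280 j6 1.84
(838, array([507.5,  57.4]), array([67.2, 66.6]), 44.6, array([0.5103, 0.0578, 0.0454]))
(400, array([421.6,  80.4]), array([49.6, 53. ]), 73.9, array([0.4256, 0.0782, 0.0454]))
```

```bash
python3 -m handwheel '[[[1.94,4.59,0,0],[1.94,4.59,0,0],[1.94,4.59,0,0],[1.94,4.59,0,0],[1.94,4.59,0,0]]]' 8.54;  python3 -m handwheel '[[[0,0,0,-0.14],[0,0,0,-0.14],[0,0,0,0],[0,0,0,0],[0,0,0,0]]]'
python3 - <<'E'
from wl import *
from fit import fit
im,d,X,p=wcloud(); cv2.imwrite("pics/w6.png",im); P=X[d>0]
print(fit(P,.5385,-.191,.05,.038,.05)); print(fit(P,.4665,-.38,.115,.006,.012))
go(.5385,-.191,-.015,np.radians(.7))
E
```

```text
t: 19.52
tcp_pos: [0.5371, -0.1921, 0.114]
tool_rot: [-0.001, 0.991, -0.134, -0.002]
force: [1.1, -0.2, -0.6]
grip_width: 0.0858
gripper_force: 0.0
t: 20.15
tcp_pos: [0.5381, -0.1907, 0.1159]
tool_rot: [-0.0, 1.0, 0.006, -0.0]
force: [-0.2, 0.5, 0.8]
grip_width: 0.0855
gripper_force: 0.0
(3510, array([ 538.2, -191.7]), array([49.2, 49.5]), 1.0, array([ 0.5397, -0.1915,  0.0413]))
(2063, array([ 484.2, -388.1]), array([184.1, 138.6]), 59.0, array([ 0.4906, -0.3743,  0.0096]))
t 20.2 tcp [ 0.5383 -0.1908  0.1161] yaw 0.011 -> shift cm [ 0.02  0.02 13.11] turn -0.001 j6 1.12
```

```bash
python3 -m handwheel '[[[0,0.08,4,0],[0,0,4,0],[0,0,2.8,0],[0,0,1.5,0],[0,0,0.8,0]]]'; python3 -m handwheel '[[[0,0,0,0],[0,0,0,0],[0,0,0,0],[0,0,0,0],[0,0,0,0]]]' 4.3 40; python3 -m handwheel '[[[0,0,0,0],[0,0,0,0],[0,0,-2,0],[0,0,-3,0],[0,0,-4,0]]]'; python3 -c "
from h import *
go(.503,-.3725,.07,np.radians(10))"
```

```text
t: 20.82
tcp_pos: [0.5384, -0.1918, -0.015]
tool_rot: [-0.0, 1.0, 0.006, -0.0]
force: [-0.2, -0.1, 0.5]
grip_width: 0.0855
gripper_force: 0.0
t: 21.45
tcp_pos: [0.5396, -0.1924, -0.0131]
tool_rot: [0.001, 1.0, 0.006, 0.001]
force: [0.1, -0.4, 6.8]
grip_width: 0.0493
gripper_force: 44.0
t: 22.08
tcp_pos: [0.5372, -0.1913, 0.0757]
tool_rot: [-0.001, 1.0, 0.006, -0.001]
force: [0.2, -0.2, -0.8]
grip_width: 0.0491
gripper_force: 43.4
t 22.1 tcp [ 0.5372 -0.1913  0.0757] yaw 0.012 -> shift cm [-3.63 18.08  0.57] turn -0.163 j6 1.12
```

```bash
python3 -m handwheel '[[[-0.94,4.5,0,0],[-0.94,4.5,0,0],[-0.94,4.5,0,0],[-0.94,4.5,0,0],[0,0,0,-0.162]]]';  python3 -m handwheel '[[[0,0,0,0],[0,0,0,0],[0,0,0,0],[0,0,0,0],[0,0,0,0]]]'
python3 wt.py .454 -.381 w7 white_tray_felt white_tray_bare; python3 -c "
from h import *
go(.5025,-.3725,-.0094,np.radians(10))"
```

```text
t: 22.7
tcp_pos: [0.502, -0.3752, 0.0763]
tool_rot: [0.001, 0.996, 0.087, 0.0]
force: [-0.4, 1.1, -0.2]
grip_width: 0.0491
gripper_force: 43.4
t: 23.32
tcp_pos: [0.503, -0.372, 0.0753]
tool_rot: [-0.0, 0.996, 0.087, -0.0]
force: [0.0, 1.0, 0.5]
grip_width: 0.0489
gripper_force: 43.4
white_tray_felt [(array([ 0.5022, -0.3677,  0.0062]), 0.58)]
white_tray_bare []
tray walls 2714 [ 460.2 -409.7] [181.6 168. ] 10.1 [ 0.5133 -0.3702  0.0098]
scene 405 [ 456.3 -375.5] [183.  102.8] 9.8 [ 0.4743 -0.3559  0.0089]
t 23.5 tcp [ 0.5029 -0.3722  0.0753] yaw 0.174 -> shift cm [-0.04  0.03  8.47] turn -0.001 j6 0.67
```

View pics/w7.png

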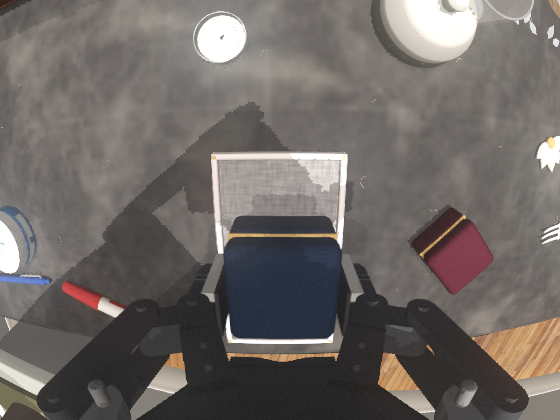

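```bash
python3 - <<'E'
from wl import *
a=np.radians(10); ux=np.array([np.cos(a),np.sin(a)]); uy=np.array([-np.sin(a),np.cos(a)]); o=np.array([.5025,-.3725])
_,d,X,_=wcloud(); _,d2,X2=cloud("scene")
for P in (X[d>0],X2[d2>0]):
    r=P[:,:2]-o; u,v=r@ux*1000,r@uy*1000; z=P[:,2]
    w=(z>.0075)&(z<.0125)
    k=w&(u>-130)&(u<55)&(np.abs(v)<60)
    for vv in (1,-1):
        m=k&(np.abs(v*vv-50)<9)&(u<35); print("side",vv,m.sum(),np.round(np.percentile(v[m],[3,50,97]),1))
    m=k&(np.abs(v)<35)&(u>30); print("end u",m.sum(),np.round(np.percentile(u[m],[3,50,97]),1))
    m=k&(np.abs(v)<35)&(u>-55)&(u<-28); print("cross u",m.sum(),np.round(np.percentile(u[m],[3,50,97]),1) if m.sum() else "")
E
```

```text
side 1 638 [49.5 51.7 54.3]
side -1 529 [-47.1 -44.5 -42.2]
end u 599 [37.6 40.  42. ]
cross u 0 
side 1 111 [45.9 53.1 56.1]
side -1 52 [-46.2 -43.3 -41.2]
end u 50 [39.1 42.1 45.4]
cross u 49 [-39.4 -36.7 -33.3]
```

```bash
python3 -m handwheel '[[[0,-0.34,3,0],[0,0,3,0],[0,0,1.5,0],[0,0,0.6,0],[0,0,0.35,0]]]'; python3 -m handwheel '[[[0,0,0,0],[0,0,0,0],[0,0,0,0],[0,0,0,0],[0,0,0,0]]]'; python3 -m handwheel '[[[0,0,0,0],[0,0,0,0],[0,0,0,0],[0,0,0,0],[0,0,0,0]]]' 6.5;python3 -m handwheel '[[[0,0,-2,0],[0,0,-3,0],[0,0,-4,0],[0,0,-4,0],[0,0,0,0]]]'
python3 -c "
from h import *
go(.621,-.309,.10)
im,d,X=cloud('scene')
from fit import fit
print(fit(X[d>0],.5025,-.369,.05,.038,.06))"
```

```text
t: 24.25
tcp_pos: [0.5028, -0.3695, -0.0085]
tool_rot: [0.0, 0.996, 0.087, 0.0]
force: [0.5, 0.7, -0.4]
grip_width: 0.0491
gripper_force: 43.4
t: 24.88
tcp_pos: [0.5026, -0.3692, -0.0086]
tool_rot: [0.0, 0.996, 0.087, 0.0]
force: [-1.8, 0.8, 3.4]
grip_width: 0.0495
gripper_force: 43.7
t: 25.5
tcp_pos: [0.5022, -0.3689, -0.0092]
tool_rot: [-0.0, 0.996, 0.087, -0.0]
force: [0.2, -1.1, 0.0]
grip_width: 0.0649
gripper_force: 0.0
t: 26.12
tcp_pos: [0.505, -0.3712, 0.1278]
tool_rot: [0.004, 0.996, 0.087, 0.004]
force: [-0.1, 0.4, -0.2]
grip_width: 0.0648
gripper_force: 0.0
t 26.1 tcp [ 0.505  -0.3712  0.1278] yaw 0.174 -> shift cm [12.5  -4.12  2.78] turn 0.000 j6 0.68
(375, array([ 503. , -367.3]), array([50.5, 51. ]), 8.0, array([ 0.5056, -0.3643,  0.0447]))
```

```bash
python3 -m handwheel '[[[4.2,-1.28,0,0],[4.2,-1.28,0,0],[4.2,-1.28,0,0],[0,0,0,0],[0,0,0,0]]]' 7;  python3 -m handwheel '[[[0,0,0,0],[0,0,0,0],[0,0,0,0],[0,0,0,0],[0,0,0,0]]]'
python3 - <<'E'
from wl import *
from fit import fit
im,d,X,p=wcloud(); cv2.imwrite("pics/w8.png",im); P=X[d>0]
def circ(P):
    T=P[(np.hypot(P[:,0]-.621,P[:,1]+.309)<.035)&(P[:,2]>.006)&(P[:,2]<.022)]; print(np.round(np.percentile(T[:,2],[5,50,95]),4),cv2.minEnclosingCircle((T[:,:2]*1000).astype(np.float32)))
circ(P)
print([(np.round(r["point"],4),round(r["conf"],2)) for r in spot_point("tea_candle","wrist")])
s,t,a=tool(); k=(np.hypot(P[:,0]-t[0],P[:,1]-t[1])<.07)&(P[:,2]>.06)&(P[:,2]<.3); print("tip",np.percentile(P[k,2],[0,1]),t)
go(.621,-.309,-.03)
E
```

```text
t: 26.8
tcp_pos: [0.6188, -0.309, 0.1196]
tool_rot: [-0.001, 0.996, 0.087, -0.001]
force: [0.0, -0.9, 0.0]
grip_width: 0.0701
gripper_force: 0.0
t: 27.42
tcp_pos: [0.6197, -0.3094, 0.1209]
tool_rot: [0.0, 0.996, 0.087, 0.0]
force: [-0.3, -0.6, 0.4]
grip_width: 0.0699
gripper_force: 0.0
[0.0068 0.0088 0.0152] ((621.0473022460938, -305.7812805175781), 19.342350006103516)
[(array([ 0.6232, -0.3083,  0.0028]), 0.84)]
tip [0.15496229 0.16354955] [ 0.61974578 -0.30931725  0.12084313]
t 27.5 tcp [ 0.6197 -0.3093  0.1208] yaw 0.174 -> shift cm [ 1.300e-01 -1.000e-02  1.508e+01] turn 0.000 j6 0.86
```

View pics/w8.png

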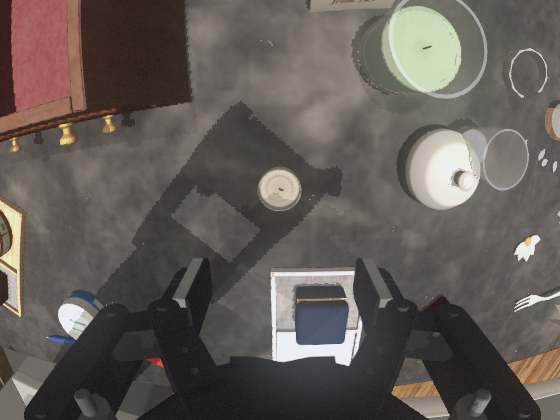

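```bash
python3 -m handwheel '[[[0.23,-0.25,4,0],[0,0,4,0],[0,0,3.2,0],[0,0,2,0],[0,0,1,0]]]'; python3 -m handwheel '[[[0,0,0,0],[0,0,0,0],[0,0,0,0],[0,0,0,0],[0,0,0,0]]]' 3.2 25;  python3 -m handwheel '[[[0,0,0,0],[0,0,0,0],[0,0,-2,0],[0,0,-3,0],[0,0,-4,0]]]'; python3 -m handwheel '[[[0,0,0,0],[0,0,0,0],[0,0,0,0],[0,0,0,0],[0,0,0,0]]]'; python3 - <<'E'
from wl import *
go(.4135,-.384,.10)
im,d,X,p=wcloud();cv2.imwrite("pics/w9.png",im)
E
```

```text
t: 28.15
tcp_pos: [0.6213, -0.3062, -0.0223]
tool_rot: [-0.0, 0.996, 0.087, -0.0]
force: [-0.3, 0.0, 0.0]
grip_width: 0.0698
gripper_force: 0.0
t: 28.78
tcp_pos: [0.6227, -0.3071, -0.0194]
tool_rot: [0.001, 0.996, 0.087, 0.001]
force: [-0.3, -0.5, 6.7]
grip_width: 0.036
gripper_force: 25.5
t: 29.4
tcp_pos: [0.6204, -0.3058, 0.069]
tool_rot: [-0.001, 0.996, 0.087, -0.001]
force: [0.3, -0.4, -0.0]
grip_width: 0.0359
gripper_force: 25.1
t: 30.02
tcp_pos: [0.6211, -0.3062, 0.0679]
tool_rot: [-0.0, 0.996, 0.087, -0.001]
force: [0.3, 0.7, -0.2]
grip_width: 0.0362
gripper_force: 25.1
t 30.0 tcp [ 0.6211 -0.3062  0.0679] yaw 0.174 -> shift cm [-21.8    4.07  -3.21] turn 0.000 j6 0.86
```

View pics/w9.png

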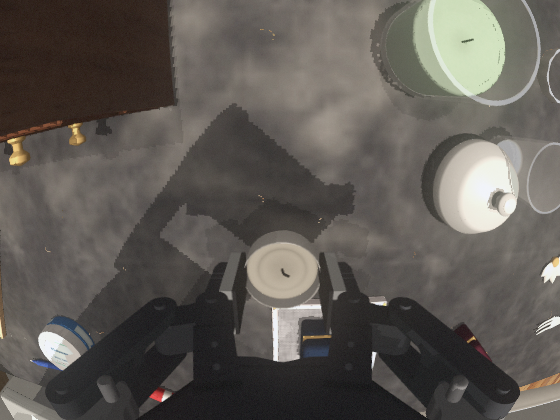

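```bash
python3 -m handwheel '[[[-4,0.7,0,0],[-5.5,1.05,0,0],[-5.5,1.05,0,0],[-4,0.8,0,0],[-2.58,0.53,0,0]]]';  python3 -m handwheel '[[[0,0,0,0],[0,0,0,0],[0,0,0,0],[0,0,0,0],[0,0,0,0]]]'
python3 - <<'E'
from wl import *
go(.4157,-.3842,-.016,np.radians(10))
im,d,X,p=wcloud();P=X[d>0]
T=P[(np.hypot(P[:,0]-.4157,P[:,1]+.3842)<.035)&(P[:,2]>.088)&(P[:,2]<.108)]
print(len(T),np.median(T,0),cv2.minEnclosingCircle((T[:,:2]*1000).astype(np.float32)))
E
```

```text
t: 30.7
tcp_pos: [0.4144, -0.3849, 0.0688]
tool_rot: [-0.0, 0.996, 0.086, -0.0]
force: [-0.3, -0.4, -0.3]
grip_width: 0.0359
gripper_force: 25.1
t: 31.32
tcp_pos: [0.4166, -0.3842, 0.0687]
tool_rot: [-0.0, 0.996, 0.087, -0.0]
force: [-0.9, 0.5, 0.7]
grip_width: 0.0357
gripper_force: 25.1
t 31.3 tcp [ 0.4166 -0.3842  0.0687] yaw 0.175 -> shift cm [-0.09 -0.01  8.47] turn 0.000 j6 0.56
5200 [ 0.41602789 -0.38359305  0.09721733] ((422.88775634765625, -381.9580383300781), 31.07817840576172)
```

```bash
python3 -m handwheel '[[[-0.08,0,3,0],[0,0,3,0],[0,0,1.5,0],[0,0,0.6,0],[0,0,0.3,0]]]'; python3 -m handwheel '[[[0,0,0,0],[0,0,0.1,0],[0,0,0,0],[0,0,0,0],[0,0,0,0]]]'; python3 -m handwheel '[[[0,0,0,0],[0,0,0,0],[0,0,0,0],[0,0,0,0],[0,0,0,0]]]' 5.2;python3 -m handwheel '[[[0,0,-2,0],[0,0,-3,0],[0,0,-4,0],[0,0,-6,0],[0,0,-6,0]]]'; python3 -m handwheel '[[[4,-3,0,0],[4,-3,0,0],[0,0,0,0],[0,0,0,0],[0,0,0,0]]]'
python3 - <<'E'
from wl import *
from fit import fit
im,d,X,p=wcloud();cv2.imwrite("pics/w10.png",im);P=X[d>0]
im2,d2,X2=cloud("scene");cv2.imwrite("pics/s10.png",im2);Q=X2[d2>0]
for A in (P,Q):
    T=A[(np.hypot(A[:,0]-.4157,A[:,1]+.3842)<.032)&(A[:,2]>.0125)&(A[:,2]<.024)]
    if len(T)>3: print("tea",len(T),np.median(T,0),cv2.minEnclosingCircle((T[:,:2]*1000).astype(np.float32)))
    print("navy",*fit(A,.5025,-.369,.05,.038,.06)); print("tray",*fit(A,.456,-.378,.115,.0075,.012))
    print("burg",*fit(A,.42,.08,.05,.041,.06)); print("red",*fit(A,.505,.055,.05,.041,.06)); print("oak",*fit(A,.467,.066,.11,.0075,.012))
E
```

```text
t: 32.0
tcp_pos: [0.4159, -0.3851, -0.0146]
tool_rot: [0.0, 0.996, 0.087, 0.0]
force: [0.1, -0.8, 0.5]
grip_width: 0.0361
gripper_force: 25.1
t: 32.62
tcp_pos: [0.4154, -0.3846, -0.0161]
tool_rot: [0.0, 0.996, 0.087, 0.0]
force: [0.3, 0.2, -0.4]
grip_width: 0.0358
gripper_force: 25.1
t: 33.25
tcp_pos: [0.4154, -0.3846, -0.0162]
tool_rot: [0.0, 0.996, 0.087, -0.0]
force: [-0.2, 0.5, -0.5]
grip_width: 0.0521
gripper_force: 0.0
t: 33.88
tcp_pos: [0.4152, -0.3844, 0.1971]
tool_rot: [0.001, 0.996, 0.087, 0.0]
force: [0.9, -0.5, 0.1]
grip_width: 0.052
gripper_force: 0.0
t: 34.5
tcp_pos: [0.4832, -0.3124, 0.1942]
tool_rot: [0.0, 0.996, 0.086, 0.0]
force: [-0.5, 0.5, -0.5]
grip_width: 0.0521
gripper_force: 0.0
tea 304 [ 0.41481854 -0.38456357  0.0144245 ] ((413.7743835449219, -383.73236083984375), 19.24082374572754)
navy 2271 [ 501.3 -368.2] [49.5 50.3] 10.2 [ 0.5021 -0.3668  0.0458]
tray 2520 [ 460.5 -409. ] [181.2 165.6] 10.4 [ 0.4592 -0.3776  0.01  ]
burg 305 [415.5  61.3] [20.7 50.5] 86.6 [0.4181 0.0612 0.0454]
red 962 [505.2  43.7] [65.9 43.6] 0.5 [0.5064 0.0442 0.0457]
oak 951 [465.7  65.4] [103.4 182.4] 74.8 [0.4764 0.0319 0.0096]
tea 66 [ 0.41463275 -0.38446561  0.01515784] ((415.01629638671875, -383.3964538574219), 21.005022048950195)
navy 371 [ 503.2 -367.2] [50.2 51.1] 10.5 [ 0.506  -0.3646  0.0447]
tray 494 [ 462.2 -407.3] [183. 167.] 10.4 [ 0.4534 -0.3764  0.0093]
burg 470 [420.8  81.1] [49.8 50.8] 75.6 [0.4228 0.0818 0.0453]
red 804 [507.6  57.2] [66.8 66.7] 46.3 [0.5092 0.0576 0.0455]
oak 535 [467.8  66.8] [102.3 183.3] 74.7 [0.4724 0.08   0.0096]
```

View pics/s10.png

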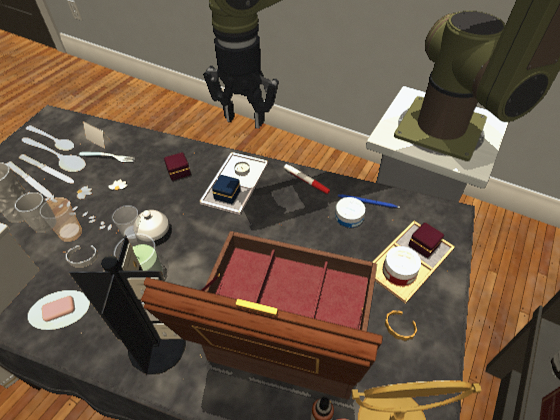

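View pics/w10.png

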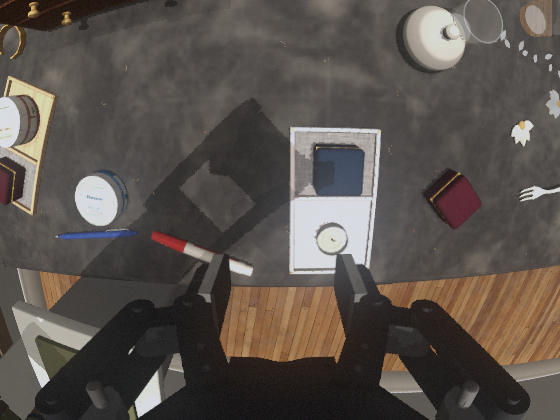

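Both pictures show the trays filled as asked. In the wrist view the navy box is at about (339,170) on the felt and the tea light at (332,239) in the middle of the bare cell. In the scene view the burgundy box at (427,238) and the red pot at (402,265) are in the wood tray. The blue pot at (350,210) and the cuff at (402,325) haven't moved.

```bash
python3 -c "
from rig import close_job
print(close_job())"
```

```text
the job is handed in; nothing more can be done
None
```

Both gift sets are made up and handed in at about 35 s: the burgundy box and red-banded pot are in the wood tray, and the navy box and tea light are in the white tray. In the last pictures all four stood upright and centred to within a few mm, and the blue pot and cuff had not been moved.

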